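Load a mortar prism into the tilted drill jig

TASK

Get the red-ended mortar prism ready for drilling: lay it flat on the white bed of the tilted drill jig before you let go of it, red end towards the single end stop, and let it slide home into the low corner so that it rests against all three steel stop buttons. Then swing the drill-guide arm over it by its red knob until the arm meets its stop pin, and leave the blue-ended prism and the other things on the bench where they are.

Things in the scene. Friction and masses are not known exactly. Their poses are not given: they have to be found in the camera images.
- red_prism_mid (a point): Centre of the loose mortar test prism with the red-painted end: grey, 40 x 40 mm in section, 160 mm long, about 0.56 kg, lying flat on the worktop (this point 20 mm above it). Local y runs along its length with the red 22 mm band at the -y end; local x is across the width, z up.
- red_prism_mark (a point): Middle of the red-painted end face of that prism, 80 mm from its centre.
- blue_prism_mid (a point): Centre of the other mortar prism, same size, with a blue-painted end. Not to be moved.
- bed: Fixed tilted bed of the drill jig, a plate with a slick white sheet. Frame: z square to the bed (leans 32 deg from vertical), x up the slope across it, y up the slope along it, both rising 22 deg, so a part let go slides to -x and -y. Origin: on the sheet, middle of the home spot; a prism at home has its length along y, centre at (0, 0, 20) mm, red end at y = -80.
- sheet_mid (a point): Middle of the white sheet's top, at bed (13, 13, 0) mm; sheet 68 mm along bed x, 186 mm along bed y. The aluminium plate under it reaches from x = -43 to 85 and y = -103 to 111 mm. A prism may be set down anywhere from home to 25 mm up the slope along either axis: that area is free of posts.
- side_stop_low (a point): Contact face of the lower side button, a steel button 16 mm across on a blue block 32 mm wide, 24 mm high and 20 mm deep with the button; at bed (-20, -50, 12) mm, facing bed +x.
- side_stop_high (a point): Contact face of the upper side button, like the lower one, at bed (-20, 50, 12) mm. Between the two blocks is a 68 mm wide gap, level with the middle of a prism at home, where a finger fits.
- end_stop (a point): Contact face of the single end button, on a like block, at bed (0, -80, 12) mm, facing bed +y. The red end comes to rest on it.
- pivot (a point): Point on the axis (parallel to bed z) about which the drill-guide arm swings, at bed (68, 55, 71) mm, as far above the bed as the knob's middle. Its post is 26 mm across at the foot. The arm's stop pin, 9 mm across and 50 mm high, stands at bed (58, 39) mm.
- knob_mid (a point): Middle of the red knob on the drill-guide arm, 101 mm from the pivot axis: round, 20 mm across on a 12 mm neck, axis parallel to bed z, top 81 mm and neck foot 54 mm above the white sheet. The arm is a bar 22 mm wide, underside 45 mm (its drill bush 43.5 mm), top 54 mm above the sheet: it just clears a prism lying flat.
- swing_arm (a joint): Arm angle in rad: 0 = over the prism against its stop pin, arm along bed -x, knob at bed (-33, 55, 71) mm; 1.57 = swung away along bed +y; largest 2.0. It turns counter-clockwise seen from above the bed as it closes. Light friction, about 1 N at the knob, holds it where it is left.
- sample_pot_mid (a point): Centre of a small white sample pot with a blue lid, 50 mm across and 44 mm high, standing on the worktop. A bystander.
- reagent_bottle_mid (a point): Centre of a brown reagent bottle with a black cap, 68 mm across and 156 mm high, standing on the worktop. A bystander.

How it is judged:
By the outcome, as a careful person would: the job done as asked, in the order asked, and still so for the second after the job is handed in, with the robot touching nothing.
It also fails if it takes over 58 s, if anything falls off the work surface, if the arm or the gripper's body presses on something with over 40 N, if the wrist force passes 120 N, or if a joint passes its speed limit or range.

ROBOT

A 7-joint arm with a two-finger parallel gripper is mounted at the origin on the work surface; the furniture and walls round the work are solid. World frame = base frame: x ahead of the robot, y to its left, z up, the work surface at z = 0. Lengths are in mm, angles in rad, forces in N, time in s.
With the tool pointing down it reaches from about 400 to 925 mm from the base axis. Payload 5.6 kg.
Tool frame: the origin (TCP) lies on the centre line of the jaws, within the pads' length; the fingertips stand 22 mm ahead of it and the grasp point (between the pads) lies 3 mm ahead of it; z points along the fingers, y is the line along which they close (so a half turn about z gives the same grasp; the last joint's range is limited). The gripper opens to 85 mm and grips with 20 to 120 N. Pads are 22 mm wide; open, the fingers measure 114 mm over their backs; the gripper's body (76 mm by 85 mm) begins 54 mm behind the grasp point. The pads swing forward as they close: fully open they stand 13 mm farther back than shut.
Start: joints at [1.236, 0.468, -0.012, 1.603, 0.006, 1.071, -0.056], TCP at [186.949, -622.541, 253.29] pointing down, gripper open.
Joint ranges: [-2.53, 2.53], [-0.31, 2.02], [-1.57, 1.55], [0.28, 2.44], [-1.29, 4.43], [0.15, 1.84], [-2.92, 2.92]. Speed limits (rad/s): [2.57, 2.57, 3.14, 3.14, 3.14, 3.14, 3.14].

INTERFACE

Orientations are given as [roll, pitch, yaw] about the fixed x, y, z axes, in that order (R = Rz(yaw) Ry(pitch) Rx(roll)).
In Python, from cell import get_state, get_image, calibration, sign_off, regions_of, tip_of gives the robot as it stands. The module is installed in compiled form; this text tells all that it offers.
- The arm moves only by the tool arm_command, never from a script. Its argument "deltas" is a list of rows, each an object with "translation": the shift along the tool's x, y, z in units of 50 cm (1.0 is 50 cm), a list of three; "twist": the turn, a rotation vector about the tool's x, y, z in units of 90 degrees (1.0 is 90 degrees), a list of three; "fingers": the gripper's target within -1 to 1 (fully open at 1, half-way at 0, shut at -1). In form: [{"translation": [x, y, z], "twist": [rx, ry, rz], "fingers": fingers}, ...]. A call has 1 to 12 rows; each row shifts and turns the commanded pose from where the row before left it, along the tool's axes as they then stand; what a row does not reach is not made up. A row lasts 1/10 s, in which the tool goes at most 50 mm and 8.59 degrees, less where a joint would pass 70% of its speed; a pose out of reach is approached as far as the arm can. A call with a number of a shift or a turn outside -1 to 1 is refused whole. A call with a gripper value outside its range is refused whole. The fingers move at their own pace and stop on an object; the grip force is fixed at half the most. Time passes only in rows, so rows that do not move let the fingers close. It gives the time, the measured TCP pose, the force, the opening and the grip force at its end, in the units of the state.
- get_state(): the state, without advancing time (a new reading comes with each control period).
- get_image(name): name is "scene" or "top" or "wrist"; returns (picture, depth): 384x512x3 uint8, red, green, blue; 384x512 float32, mm along the optical axis (not along the pixel's ray), 0 where there is no reading.
- calibration(name): a dict with "fx", "fy", "cx", "cy" (pixels), "k1" (the pictures are not rectified: a ray, as slopes to the right and down, at radius r is drawn at 1 + k1 r^2 times it, then the intrinsics apply), "R" (3x3) and "t" (3): a world point X has camera coordinates R X + t. Camera axes: x right, y down, z forward; pixel columns grow to the right and rows downward; lengths in mm; the calibration is good to about 2 mm. A picture is of the moment at which its call begins: read the wrist's pose just before it. calibration takes no time and is no camera call; for the wrist camera it gives the pose at the moment of the call.
- sign_off(): hands the job in; it is judged then, once.
Trained networks look in the newest picture that a camera, given by its name, has taken for a name from the list of things; names that differ only in an ending like _2 or _b are one class to them, and where a whole thing is asked for, a point or a joint stands for the part that bears it (a point fixed in the world has none). Each returns a list of dicts, best first, with "confidence" (0 to 1); they miss things now and then, are a little off and sometimes report something else, mostly with a low value. They report only what shows in the picture. A call takes as long as a camera call.
- regions_of(camera, label): "pixels" (384x512 bool, what is visible of it).
- tip_of(camera, label): "xyz" ([x, y, z] in mm, in world coordinates, good to about 4 mm: a listed point, or the origin of a listed thing).
The state is a dict: "t": time; "joint_pos": joint angles; "qd": joint speeds; "effort": joint torques, N m; "eef_pos": TCP position; "eef_rot": TCP orientation; "wrist_force": force on the tool from outside, world axes, zero at the start; "torque": the same for the moment, N m; "width": finger opening in mm; "gripper_force": force on a finger pad.
Only numpy, scipy, OpenCV 4.12 (cv2) and the standard library are available. Lean on these libraries where they do the work, as an engineer would, in place of code of your own. Each camera call takes 0.05 s, during which the arm holds its last target. There are 200 camera calls.

## Working session

There is one attempt and no reset: what is moved stays moved. The work goes in short steps, Python scripts to look and compute and a tool call to move; the robot and the scene stay as the last step left them, time stands still between calls to the robot, and variables do not carry over. Pictures are saved under pics/ and viewed, at most 10 in all, crops included, and the job is handed in when it is done.

Besides the shell and the picture viewer there is one more tool, called after "Call:" in YAML: its name, and indented under it one key for each argument. arm_command: Moves the arm, as the interface text tells. Shifts and turns lie within -1 to 1; 1 stands for 50 cm of shift or 90 degrees of turn. Its arguments: {"type":"object","properties":{"deltas":{"type":"array","items":{"type":"object","properties":{"translation":{"type":"array","items":{"type":"number"}},"twist":{"type":"array","items":{"type":"number"}},"fingers":{"type":"number"}}}}},"required":["deltas"]}

```bash
mkdir -p pics; cat > h.py <<'E'
import numpy as np,cv2
from cell import *
from scipy.spatial.transform import Rotation as Ro
def save(cam,fn):
    p,d=get_image(cam); cv2.imwrite('pics/'+fn,p[:,:,::-1]); return p,d
E
python3 - <<'E'
from h import *
np.set_printoptions(precision=1,suppress=True)
s=get_state(); print(s['t'],s['eef_pos'],s['eef_rot'],s['width'])
for c in ['scene','top']:
    save(c,c+'0.png')
    for n in ['red_prism_mid','red_prism_mark','blue_prism_mid','bed','sheet_mid','side_stop_low','side_stop_high','end_stop','pivot','knob_mid','sample_pot_mid','reagent_bottle_mid']:
        print(c,n,[(np.array(r['xyz']),round(r['confidence'],2)) for r in tip_of(c,n)[:2]])
a=cv2.imread('pics/scene0.png');b=cv2.imread('pics/top0.png')
cv2.imwrite('pics/both0.png',cv2.resize(np.vstack([a,b]),(400,600)))
E
```

```text
0.0 [ 186.8 -622.1  252.3] [-3.1  0.   0.3] 85.4657954684914
scene red_prism_mid [(array([ 564. , -152.1,   16.6]), 0.58)]
scene red_prism_mark [(array([ 577.8, -228.2,   17.4]), 0.57)]
scene blue_prism_mid [(array([ 578.7, -232.4,   15.9]), 0.74), (array([449.3, 150.8, 194. ]), 0.7)]
scene bed [(array([462.9, 118.1,  85. ]), 0.64), (array([ 564.6, -152.9,   17.9]), 0.63)]
scene sheet_mid [(array([457.5, 128.1,  90.4]), 0.63), (array([463.8, 116.1,  84.9]), 0.61)]
scene side_stop_low [(array([512.7,  87.3,  66.6]), 0.82)]
scene side_stop_high [(array([446.3, 146.5, 194.5]), 0.74), (array([419.4,  91.3, 100.9]), 0.64)]
scene end_stop [(array([545.6, 110.3,  66.4]), 0.72)]
scene pivot [(array([448.1, 150.4, 191.8]), 0.92), (array([454.1, 128.9,  93.8]), 0.65)]
scene knob_mid [(array([360.8, 174.8, 238.5]), 0.74)]
scene sample_pot_mid [(array([355.1, 314.4,  25.3]), 0.62)]
scene reagent_bottle_mid [(array([456.2, 400.1,  79.8]), 0.84)]
top red_prism_mid [(array([ 561.8, -150.9,   18.9]), 0.96)]
top red_prism_mark [(array([ 575.3, -229.8,   22.1]), 0.83)]
top blue_prism_mid [(array([ 440.8, -127.3,   19.6]), 0.85)]
top bed [(array([462.8, 116.8,  87.3]), 0.76)]
top sheet_mid [(array([455.7, 127.6,  91.9]), 0.65)]
top side_stop_low [(array([357.1, 314.3,  21.2]), 0.62), (array([512.1,  94.4,  69.7]), 0.57)]
top side_stop_high [(array([423.3,  96.7, 107.5]), 0.7)]
top end_stop [(array([545.6, 109.6,  67.4]), 0.89), (array([ 565.7, -150.1,   18.3]), 0.61)]
top pivot [(array([545.3, 112.6,  63.6]), 0.73), (array([449.1, 151.3, 189.3]), 0.63)]
top knob_mid [(array([359.4, 176.1, 236.3]), 0.84), (array([458.2, 398.2,  79.6]), 0.62)]
top sample_pot_mid [(array([356.4, 314.5,  21.2]), 0.49)]
top reagent_bottle_mid [(array([461.9, 400.9,  77.1]), 0.85), (array([450.1, 152.3, 194.2]), 0.5)]
```

```bash
cat > fit.py <<'E'
from h import *
np.set_printoptions(precision=3,suppress=True)
# bed local points / world
L=np.array([[0,0,0],[13,13,0],[-20,-50,12],[-20,50,12],[0,-80,12],[68,55,71.]])
W=np.array([[462.9,117.5,86.2],[456.6,127.8,91.2],[512.4,91,68.2],[421.5,94,104.5],[545.6,110,67],[448.6,150.8,191.5]])
s=np.sin(np.radians(22))
z0=None
# rows: world z comps of bed axes = (s,s,cos32)
zz=np.array([s,s,np.sqrt(1-2*s*s)])
hx=np.array([1,0,0])-s*zz; hx/=np.linalg.norm(hx)   # in bed coords, world X dir
base=np.array([hx,np.cross(zz,hx),zz])             # world<-bed up to yaw
from scipy.optimize import least_squares
f=lambda p:(L@(Ro.from_euler('z',p[0]).as_matrix()@base).T+p[1:]-W).ravel()
r=min((least_squares(f,[a,460,117,86]) for a in np.arange(-3,3,1)),key=lambda r:r.cost)
B=Ro.from_euler('z',r.x[0]).as_matrix()@base; O=r.x[1:]
if __name__=='__main__':
    print(B,O);print(r.fun.reshape(-1,3))
    k=B.T@(np.array([360,175.5,237.5])-O);print('knob bed',k, 'ang',np.arctan2(k[1]-55,k[0]-68))
E
python3 fit.py
```

```text
[[ 0.168 -0.927  0.335]
 [ 0.912  0.017 -0.41 ]
 [ 0.375  0.375  0.848]] [465.619 116.299  84.498]
[[ 2.719 -1.201 -1.702]
 [-0.852  0.569  3.037]
 [ 0.241  1.31   0.253]
 [-1.562 -0.03   1.413]
 [-1.794  0.049 -2.293]
 [ 1.248 -0.697 -0.708]]
knob bed [ 93.588 156.211  70.066] ang 1.3231654905799402
```

View pics/both0.png

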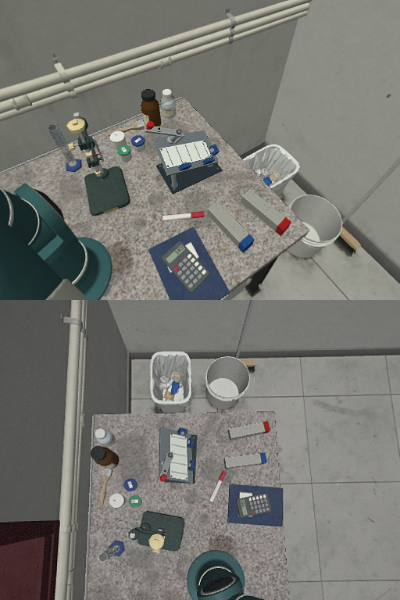

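```bash
cat >> h.py <<'E'
np.set_printoptions(precision=4,suppress=True)
from scipy.linalg import logm
def T(R,p):
    M=np.eye(4);M[:3,:3]=R;M[:3,3]=p;return M
def cur():
    s=get_state();return T(Ro.from_euler('xyz',s['eef_rot']).as_matrix(),s['eef_pos'])
def down(p,yaw): return T(Ro.from_euler('xyz',[np.pi,0,yaw]).as_matrix(),p)
def plan(A,Bm,v=40.,w=8.0):
    D=np.linalg.inv(A)@Bm
    X=np.real(logm(D)); wv=np.array([X[2,1],X[0,2],X[1,0]]); tv=X[:3,3]
    n=int(np.ceil(max(np.linalg.norm(tv)/v,np.degrees(np.linalg.norm(wv))/w,1)))
    print('n',n,'trans/row',tv/500/n,'twist/row',wv/(np.pi/2)/n,'| straight total',D[:3,3]/500,'rotvec',wv/(np.pi/2))
    return n
E
python3 - <<'E'
from h import *
s=get_state();print(s['eef_rot'],s['eef_pos'])
y=1.744
plan(cur(),down([563+8*.17,-151.5-8*.985,200],y),w=8.5)
E
```

```text
[3.1416 0.0001 0.2917] [ 186.9166 -622.5466  253.2901]
n 17 trans/row [0.0762 0.01   0.0063] twist/row [-0.      0.     -0.0544] | straight total [ 0.9894 -0.6701  0.1065] rotvec [-0.      0.     -0.9246]
```

Call:
arm_command:
  deltas:
    - {"translation": [0.076,0.01,0.006],"twist": [0,0,-0.054],"fingers": 1}
    - {"translation": [0.076,0.01,0.006],"twist": [0,0,-0.054],"fingers": 1}
    - {"translation": [0.076,0.01,0.006],"twist": [0,0,-0.054],"fingers": 1}
    - {"translation": [0.076,0.01,0.006],"twist": [0,0,-0.054],"fingers": 1}
    - {"translation": [0.076,0.01,0.006],"twist": [0,0,-0.054],"fingers": 1}
    - {"translation": [0.076,0.01,0.006],"twist": [0,0,-0.054],"fingers": 1}
    - {"translation": [0.076,0.01,0.006],"twist": [0,0,-0.054],"fingers": 1}
    - {"translation": [0.076,0.01,0.006],"twist": [0,0,-0.054],"fingers": 1}
    - {"translation": [0.076,0.01,0.006],"twist": [0,0,-0.054],"fingers": 1}
    - {"translation": [0.076,0.01,0.006],"twist": [0,0,-0.054],"fingers": 1}
    - {"translation": [0.076,0.01,0.006],"twist": [0,0,-0.054],"fingers": 1}
    - {"translation": [0.076,0.01,0.006],"twist": [0,0,-0.054],"fingers": 1}

```text
t: 2.5
eef_pos: [544.5, -362.8, 217.1]
eef_rot: [3.141, 0.0, 1.313]
wrist_force: [0.1, -0.5, -0.3]
width: 85.4
gripper_force: 0.0
```

Call:
arm_command:
  deltas:
    - {"translation": [0.076,0.01,0.006],"twist": [0,0,-0.054],"fingers": 1}
    - {"translation": [0.076,0.01,0.006],"twist": [0,0,-0.054],"fingers": 1}
    - {"translation": [0.076,0.01,0.006],"twist": [0,0,-0.054],"fingers": 1}
    - {"translation": [0.076,0.01,0.006],"twist": [0,0,-0.054],"fingers": 1}
    - {"translation": [0.076,0.01,0.006],"twist": [0,0,-0.054],"fingers": 1}
    - {"translation": [0,0,0],"twist": [0,0,0],"fingers": 1}

```text
t: 3.1
eef_pos: [586.1, -170.8, 202.3]
eef_rot: [3.141, -0.004, 1.745]
wrist_force: [-0.4, 0.4, 0.7]
width: 85.5
gripper_force: 0.0
```

```bash
python3 - <<'E'
from h import *
s=get_state();print(s['t'],s['eef_rot'],s['eef_pos'],s['joint_pos'])
c=calibration('wrist')
p,d=save('wrist','w1.png')
for n in ['red_prism_mid','red_prism_mark']: print(n,[(r['xyz'],r['confidence']) for r in tip_of('wrist',n)[:2]])
rg=regions_of('wrist','red_prism_mid')
print([(r['confidence'],r['pixels'].sum()) for r in rg])
if rg:
    v,u=np.nonzero((rg[0]['pixels'])&(d>0))
    x=(u-c['cx'])/c['fx'];y=(v-c['cy'])/c['fy']
    X0=x.copy();Y0=y.copy()
    for _ in range(5):
        f=1+c['k1']*(X0**2+Y0**2);X0=x/f;Y0=y/f
    z=d[v,u];P=(np.c_[X0*z,Y0*z,z]-c['t'])@c['R']
    top=P[(P[:,2]>36)&(P[:,2]<46)]; print(len(top),top[:,2].mean())
    print(cv2.minAreaRect(top[:,:2].astype(np.float32)))
E
```

```text
3.1 [ 3.1409 -0.0038  1.7446] [ 586.1487 -170.8112  202.3038] [ 0.5741  0.5076 -0.4591  1.7243  0.2593  0.9714  0.1915]
red_prism_mid [([562.6, -150.7, 18.5], 0.69)]
red_prism_mark [([581.0, -226.9, 22.0], 0.69)]
[(0.59, np.int64(6618))]
6564 39.87067830249552
((563.9186401367188, -152.07028198242188), (40.310150146484375, 160.76776123046875), 10.573070526123047)
```

```bash
python3 - <<'E'
from h import *
plan(cur(),down([565.4,-160,31],1.755),v=30)
E
```

```text
n 6 trans/row [ 0.0078 -0.0054  0.0571] twist/row [-0.      0.0001 -0.0025] | straight total [ 0.0465 -0.0329  0.3425] rotvec [-0.0002  0.0007 -0.0151]
```

Call:
arm_command:
  deltas:
    - {"translation": [0.023,-0.0165,0.03],"twist": [0,0,-0.007],"fingers": 1}
    - {"translation": [0.023,-0.0165,0.05],"twist": [0,0,0],"fingers": 1}
    - {"translation": [0,0,0.07],"twist": [0,0,0],"fingers": 1}
    - {"translation": [0,0,0.07],"twist": [0,0,0],"fingers": 1}
    - {"translation": [0,0,0.06],"twist": [0,0,0],"fingers": 1}
    - {"translation": [0,0,0.04],"twist": [0,0,0],"fingers": 1}
    - {"translation": [0,0,0.02],"twist": [0,0,0],"fingers": 1}
    - {"translation": [0,0,0],"twist": [0,0,0],"fingers": 1}

```text
t: 4.1
eef_pos: [564.5, -159.7, 31.0]
eef_rot: [-3.139, -0.0, 1.743]
wrist_force: [0.3, 0.4, 1.2]
width: 85.4
gripper_force: 0.0
```

```bash
python3 - <<'E'
from h import *
s=get_state();print(s['t'],s['eef_rot'],s['eef_pos'])
plan(cur(),down([565.4,-160,31],1.755),v=30)
E
```

```text
4.1 [-3.1393 -0.0004  1.7427] [ 564.4839 -159.6536   31.0174]
n 1 trans/row [-0.001   0.0017  0.    ] twist/row [-0.0015 -0.0003 -0.0078] | straight total [-0.001   0.0017  0.    ] rotvec [-0.0015 -0.0003 -0.0078]
```

Good; close and lift.

Call:
arm_command:
  deltas:
    - {"translation": [0,0,0],"twist": [0,0,-0.008],"fingers": -1}
    - {"translation": [0,0,0],"twist": [0,0,0],"fingers": -1}
    - {"translation": [0,0,0],"twist": [0,0,0],"fingers": -1}
    - {"translation": [0,0,0],"twist": [0,0,0],"fingers": -1}
    - {"translation": [0,0,0],"twist": [0,0,0],"fingers": -1}
    - {"translation": [0,0,0],"twist": [0,0,0],"fingers": -1}
    - {"translation": [0,0,0],"twist": [0,0,0],"fingers": -1}
    - {"translation": [0,0,0],"twist": [0,0,0],"fingers": -1}

```text
t: 4.9
eef_pos: [566.2, -158.8, 33.5]
eef_rot: [3.14, 0.001, 1.757]
wrist_force: [-0.7, -0.1, 6.6]
width: 39.0
gripper_force: 62.8
```

```bash
python3 - <<'E'
from h import *
s=get_state();print(s['t'],s['eef_rot'],s['eef_pos'],s['width'],s['gripper_force'])
E
```

```text
4.9 [3.14   0.0012 1.7571] [ 566.1788 -158.8047   33.4702] 38.99597284892524 62.84631013870239
```

Call:
arm_command:
  deltas:
    - {"translation": [0,0,-0.04],"twist": [0,0,0],"fingers": -1}
    - {"translation": [0,0,-0.08],"twist": [0,0,0],"fingers": -1}
    - {"translation": [0,0,-0.08],"twist": [0,0,0],"fingers": -1}
    - {"translation": [0,0,-0.08],"twist": [0,0,0],"fingers": -1}
    - {"translation": [0,0,-0.08],"twist": [0,0,0],"fingers": -1}
    - {"translation": [0,0,-0.08],"twist": [0,0,0],"fingers": -1}
    - {"translation": [0,0,0],"twist": [0,0,0],"fingers": -1}

```text
t: 5.6
eef_pos: [568.0, -158.7, 257.6]
eef_rot: [3.133, 0.005, 1.757]
wrist_force: [0.5, 0.2, -4.2]
width: 39.3
gripper_force: 62.3
```

```bash
cat > place.py <<'E'
from h import *
from fit import B,O
G=np.linalg.inv(T(Ro.from_euler('z',1.755-np.pi/2).as_matrix(),[563.9,-152.1,20]))@down([565.4,-159.6,31.5],1.755)
def tcp(x,y,h): return T(B,O)@T(np.eye(3),[x,y,20+h])@G
E
python3 - <<'E'
from place import *
s=get_state();print(s['t'],s['eef_rot'],s['eef_pos'],s['width'],s['gripper_force'],s['joint_pos'],s['wrist_force'])
M=tcp(11,12,80);print(M,G)
plan(cur(),M,v=35,w=7)
E
```

```text
5.6 [3.133 0.005 1.757] [ 567.955 -158.654  257.635] 39.28359288125528 62.263065576553345 [ 0.6    0.411 -0.496  1.733  0.224  1.044  0.214] [ 0.54   0.178 -4.195]
[[ -0.927   0.168  -0.335 500.841]
 [  0.017   0.912   0.41   80.768]
 [  0.375   0.375  -0.848 184.854]
 [  0.      0.      0.      1.   ]] [[ 0.     1.     0.     0.101]
 [ 1.    -0.    -0.    -7.648]
 [-0.     0.    -1.    11.5  ]
 [ 0.     0.     0.     1.   ]]
n 12 trans/row [0.033 0.021 0.024] twist/row [-0.004  0.032 -0.066] | straight total [ 0.496 -0.044  0.143] rotvec [-0.052  0.383 -0.793]
```

Call:
arm_command:
  deltas:
    - {"translation": [0.033,0.021,0.024],"twist": [-0.004,0.032,-0.066],"fingers": -1}
    - {"translation": [0.033,0.021,0.024],"twist": [-0.004,0.032,-0.066],"fingers": -1}
    - {"translation": [0.033,0.021,0.024],"twist": [-0.004,0.032,-0.066],"fingers": -1}
    - {"translation": [0.033,0.021,0.024],"twist": [-0.004,0.032,-0.066],"fingers": -1}
    - {"translation": [0.033,0.021,0.024],"twist": [-0.004,0.032,-0.066],"fingers": -1}
    - {"translation": [0.033,0.021,0.024],"twist": [-0.004,0.032,-0.066],"fingers": -1}
    - {"translation": [0.033,0.021,0.024],"twist": [-0.004,0.032,-0.066],"fingers": -1}
    - {"translation": [0.033,0.021,0.024],"twist": [-0.004,0.032,-0.066],"fingers": -1}
    - {"translation": [0.033,0.021,0.024],"twist": [-0.004,0.032,-0.066],"fingers": -1}
    - {"translation": [0.033,0.021,0.024],"twist": [-0.004,0.032,-0.066],"fingers": -1}
    - {"translation": [0.033,0.021,0.024],"twist": [-0.004,0.032,-0.066],"fingers": -1}
    - {"translation": [0,0,0],"twist": [0,0,0],"fingers": -1}

```text
t: 6.8
eef_pos: [524.2, 65.6, 174.7]
eef_rot: [2.778, -0.397, 3.005]
wrist_force: [-0.9, 0.4, -6.0]
width: 38.9
gripper_force: 62.0
```

```bash
python3 - <<'E'
from place import *
s=get_state();print(s['t'],s['eef_rot'],s['eef_pos'],s['width'],s['joint_pos'],s['wrist_force'])
plan(cur(),tcp(11,12,80),v=35,w=7)
a,_=save('scene','s2.png');b,_=get_image('wrist')
cv2.imwrite('pics/s2b.png',cv2.resize(np.hstack([a[100:300,130:400],b[92:292,121:391]]),(800,296))[:,:,::-1])
E
```

```text
6.8 [ 2.778 -0.397  3.005] [524.177  65.627 174.715] 38.89365197089793 [ 0.659  0.763 -0.907  1.734  0.122  1.157  1.127] [-0.916  0.437 -5.985]
n 1 trans/row [0.053 0.025 0.01 ] twist/row [-0.004  0.019 -0.068] | straight total [0.054 0.022 0.009] rotvec [-0.004  0.019 -0.068]
```

View pics/s2b.png

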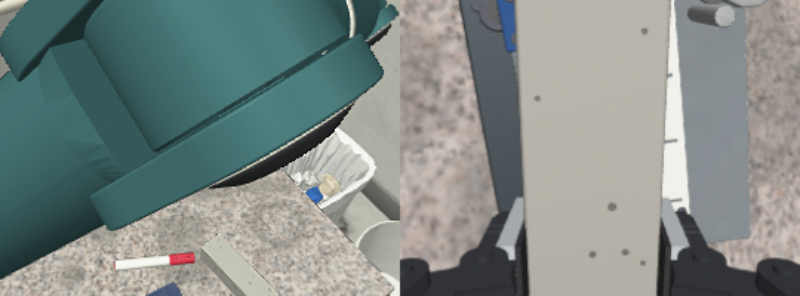

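The prism is held squarely (crop columns 520–670) with the sheet's right edge, plate and stop pin (about 710,15) beyond it; the scene view is blocked by the arm.

Call:
arm_command:
  deltas:
    - {"translation": [0.027,0.012,0.005],"twist": [-0.002,0.01,-0.034],"fingers": -1}
    - {"translation": [0.027,0.012,0.005],"twist": [-0.002,0.01,-0.034],"fingers": -1}
    - {"translation": [0,0,0],"twist": [0,0,0],"fingers": -1}

```text
t: 7.2
eef_pos: [502.9, 79.3, 187.0]
eef_rot: [2.73, -0.381, 3.118]
wrist_force: [-0.5, -1.1, -4.8]
width: 38.6
gripper_force: 62.2
```

```bash
python3 - <<'E'
from place import *
s=get_state();print(s['t'],s['eef_pos'])
plan(cur(),tcp(11,12,80)); plan(cur(),tcp(11,12,0))
save('wrist','w3.png')
c=calibration('wrist')
for n in ['side_stop_high','side_stop_low','pivot','knob_mid','sheet_mid','red_prism_mid']:
    print(n,[(np.array(r['xyz']),B.T@(np.array(r['xyz'])-O),r['confidence']) for r in tip_of('wrist',n)[:2]])
# plate normal check from depth: points near bed plane
p,d=get_image('wrist');c=calibration('wrist')
v,u=np.mgrid[0:384:2,0:512:2];x=(u-c['cx'])/c['fx'];y=(v-c['cy'])/c['fy'];X,Y=x,y
for _ in range(5):
    f=1+c['k1']*(X**2+Y**2);X,Y=x/f,y/f
z=d[v,u];P=(np.stack([X*z,Y*z,z],-1)-c['t'])@c['R'];L=(P-O)@B
col=p[v,u].astype(int);wh=(col.min(-1)>215)&(z>0)&(abs(L[...,2])<12)&(abs(L[...,0])<70)&(abs(L[...,1])<130)
Q=L[wh];print(len(Q),Q.min(0),Q.max(0),'plane',np.linalg.lstsq(np.c_[Q[:,:2],np.ones(len(Q))],Q[:,2],rcond=None)[0])
Tm=cur();tp=(P-Tm[:3,3])@Tm[:3,:3]
g=(z>0)&(z<400)&(abs(tp[...,1])<30)&(abs(tp[...,2]+8)<8)&(tp[...,0]>20)&(tp[...,0]<120)
Q=tp[g];print('prism top in tool',len(Q),Q.min(0),Q.max(0),np.linalg.lstsq(np.c_[Q[:,:2],np.ones(len(Q))],Q[:,2],rcond=None)[0])
E
```

```text
7.2 [502.938  79.337 187.014]
n 1 trans/row [0.002 0.    0.006] twist/row [-0.001  0.003 -0.002] | straight total [0.002 0.    0.006] rotvec [-0.001  0.003 -0.002]
n 3 trans/row [0.001 0.    0.055] twist/row [-0.     0.001 -0.001] | straight total [0.003 0.001 0.166] rotvec [-0.001  0.003 -0.002]
side_stop_high [(array([418.1,  89.3, 103.3]), array([-25.545,  50.647,  11.082]), 0.85), (array([458.1, 403.9,  77.8]), array([ 258.491,    9.236, -126.147]), 0.55)]
side_stop_low []
pivot [(array([447.8, 151.9, 192.2]), array([69.822, 57.456, 70.77 ]), 0.91)]
knob_mid []
sheet_mid []
red_prism_mid [(array([491. ,  84.5, 177.6]), array([ 10.136,  10.82 , 100.517]), 0.78)]Traceback (most recent call last):
  File "<stdin>", line 15, in <module>
    return umr_minimum(a, axis, None, out, keepdims, initial, where)
ValueError: zero-size array to reduction operation minimum which has no identity
```

View pics/w3.png

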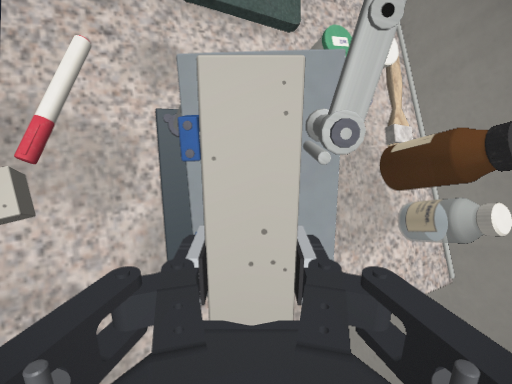

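```bash
cat > pc.py <<'E'
from place import *
def cloud(cam):
    c=calibration(cam);p,d=get_image(cam)
    v,u=np.mgrid[0:384,0:512];x=(u-c['cx'])/c['fx'];y=(v-c['cy'])/c['fy'];X,Y=x,y
    for _ in range(5):
        f=1+c['k1']*(X**2+Y**2);X,Y=x/f,y/f
    return p.astype(int),d,(np.stack([X*d,Y*d,d],-1)-c['t'])@c['R']
E
python3 - <<'E'
from pc import *
p,d,P=cloud('wrist');L=(P-O)@B
g=(d>0)&(abs(L[...,2]+4)<10)&(L[...,0]>-60)&(L[...,0]<100)&(abs(L[...,1])<125)
Q=L[g]
for _ in range(3):
    a=np.linalg.lstsq(np.c_[Q[:,:2],np.ones(len(Q))],Q[:,2],rcond=None)[0]
    Q=Q[abs(Q[:,2]-Q[:,:2]@a[:2]-a[2])<3]
print(len(Q),'plane',a,'ext',np.percentile(Q,[1,99],axis=0))
q=Q[(Q[:,1]>75)&(Q[:,1]<100)];print('x range y75-100',q[:,0].min(),q[:,0].max());print('ymax',np.percentile(Q[Q[:,0]>40][:,1],99.5))
q=Q[(Q[:,1]>-10)&(Q[:,1]<20)];print('xmax mid',q[:,0].max())
M=cur();tp=(P-M[:3,3])@M[:3,:3]
g=(d>0)&(abs(tp[...,1])<30)&(abs(tp[...,2]+8)<10)&(tp[...,0]>20)&(tp[...,0]<130)
Q=tp[g];print('prism top in tool',len(Q),np.percentile(Q,[.5,99.5],axis=0),np.linalg.lstsq(np.c_[Q[:,:2],np.ones(len(Q))],Q[:,2],rcond=None)[0])
E
```

```text
8103 plane [-0.011  0.009 -2.511] ext [[-43.796 -54.805  -4.741]
 [ 84.487 111.309  -0.209]]
x range y75-100 -45.22546617448051 79.69075319697832
ymax 111.98255043594789
xmax mid 85.20038990385275
prism top in tool 17507 [[ 20.513 -20.333  -8.211]
 [ 87.208  19.096  -4.829]] [ 0.003  0.001 -6.704]
```

Call:
arm_command:
  deltas:
    - {"translation": [0.002,0,0.04],"twist": [-0.001,0.003,-0.002],"fingers": -1}
    - {"translation": [0,0,0.05],"twist": [0,0,0],"fingers": -1}
    - {"translation": [0,0,0.04],"twist": [0,0,0],"fingers": -1}
    - {"translation": [0,0,0.02],"twist": [0,0,0],"fingers": -1}
    - {"translation": [0,0,0],"twist": [0,0,0],"fingers": -1}

```text
t: 8.15
eef_pos: [476.9, 110.6, 123.2]
eef_rot: [2.725, -0.385, 3.125]
wrist_force: [0.9, 0.4, -4.4]
width: 39.4
gripper_force: 62.0
```

```bash
cat > st.py <<'E'
from place import *
s=get_state();print(s['t'],s['eef_pos'],'F bed',B.T@np.array(s['wrist_force']),'M bed',B.T@np.array(s['torque']),s['width'])
print('tcp bed',B.T@(np.array(s['eef_pos'])-O))
plan(cur(),tcp(11,12,0))
E
python3 st.py
```

```text
8.15 [476.857 110.574 123.202] F bed [-1.095 -2.473 -3.623] M bed [-0.822  0.812  0.062] 39.365714946846715
tcp bed [11.164  3.985 38.943]
n 1 trans/row [ 0.001 -0.     0.015] twist/row [ 0.    -0.001  0.   ] | straight total [ 0.001 -0.     0.015] rotvec [ 0.    -0.001  0.   ]
```

Call:
arm_command:
  deltas:
    - {"translation": [0,0,0.004],"twist": [0,0,0],"fingers": -1}
    - {"translation": [0,0,0.004],"twist": [0,0,0],"fingers": -1}
    - {"translation": [0,0,0],"twist": [0,0,0],"fingers": -1}

```text
t: 8.45
eef_pos: [476.9, 111.6, 120.8]
eef_rot: [2.725, -0.382, 3.123]
wrist_force: [-1.1, -1.5, -4.7]
width: 39.2
gripper_force: 62.0
```

Call:
arm_command:
  deltas:
    - {"translation": [0,0,0.002],"twist": [0,0,0],"fingers": -1}
    - {"translation": [0,0,0],"twist": [0,0,0],"fingers": -1}

```text
t: 8.65
eef_pos: [476.3, 112.1, 119.8]
eef_rot: [2.725, -0.383, 3.123]
wrist_force: [0.5, 0.2, -5.2]
width: 38.8
gripper_force: 62.0
```

```bash
python3 st.py
```

```text
8.65 [476.263 112.115 119.757] F bed [-1.674 -2.438 -4.348] M bed [-0.788  0.785 -0.048] 38.83304958908613
tcp bed [11.178  3.271 35.19 ]
n 1 trans/row [ 0.002 -0.     0.007] twist/row [ 0.001  0.001 -0.   ] | straight total [ 0.002 -0.     0.007] rotvec [ 0.001  0.001 -0.   ]
```

Call:
arm_command:
  deltas:
    - {"translation": [0,0,0.002],"twist": [0,0,0],"fingers": -1}
    - {"translation": [0,0,0],"twist": [0,0,0],"fingers": -1}

```text
t: 8.85
eef_pos: [476.2, 112.5, 119.1]
eef_rot: [2.725, -0.383, 3.123]
wrist_force: [0.5, -0.9, -3.1]
width: 39.4
gripper_force: 62.7
```

Call:
arm_command:
  deltas:
    - {"translation": [0,0,0.002],"twist": [0,0,0],"fingers": -1}
    - {"translation": [0,0,0],"twist": [0,0,0],"fingers": -1}

```text
t: 9.05
eef_pos: [476.3, 112.7, 118.5]
eef_rot: [2.725, -0.382, 3.122]
wrist_force: [2.1, -4.1, 2.9]
width: 38.7
gripper_force: 63.1
```

```bash
python3 st.py
```

```text
9.05 [476.315 112.727 118.472] F bed [-2.345 -0.951  4.832] M bed [-0.39  1.06  0.03] 38.732848218621086
tcp bed [11.264  2.752 33.867]
n 1 trans/row [ 0.003 -0.     0.005] twist/row [ 0.001  0.001 -0.   ] | straight total [ 0.003 -0.     0.005] rotvec [ 0.001  0.001 -0.   ]
```

Call:
arm_command:
  deltas:
    - {"translation": [0,0,0.002],"twist": [0,0,0],"fingers": -1}
    - {"translation": [0,0,0],"twist": [0,0,0],"fingers": -1}

```text
t: 9.25
eef_pos: [476.9, 112.8, 118.3]
eef_rot: [2.726, -0.381, 3.121]
wrist_force: [3.0, -5.6, 8.2]
width: 39.3
gripper_force: 64.0
```

```bash
python3 st.py
```

```text
9.25 [476.878 112.829 118.29 ] F bed [-1.527  0.209 10.308] M bed [-0.176  1.148 -0.087] 39.2904058463843
tcp bed [11.383  2.164 33.859]
n 1 trans/row [ 0.004 -0.001  0.005] twist/row [ 0.001  0.003 -0.   ] | straight total [ 0.004 -0.001  0.005] rotvec [ 0.001  0.003 -0.   ]
```

Call:
arm_command:
  deltas:
    - {"translation": [0,0,0],"twist": [0,0,0],"fingers": 1}
    - {"translation": [0,0,0],"twist": [0,0,0],"fingers": 1}
    - {"translation": [0,0,0],"twist": [0,0,0],"fingers": 1}
    - {"translation": [0,0,0],"twist": [0,0,0],"fingers": 1}
    - {"translation": [0,0,0],"twist": [0,0,0],"fingers": 1}
    - {"translation": [0,0,0],"twist": [0,0,0],"fingers": 1}
    - {"translation": [0,0,0],"twist": [0,0,0],"fingers": 1}
    - {"translation": [0,0,0],"twist": [0,0,0],"fingers": 1}

```text
t: 10.05
eef_pos: [475.1, 113.5, 117.1]
eef_rot: [2.725, -0.383, 3.123]
wrist_force: [0.5, 0.3, -1.3]
width: 85.7
gripper_force: 0.0
```

```bash
cat > chk.py <<'E'
from pc import *
import sys
p,d,P=cloud(sys.argv[1]);L=(P-O)@B
g=(d>0)&(abs(L[...,2]-40)<float(sys.argv[2]) if len(sys.argv)>2 else (d>0)&(abs(L[...,2]-40)<4))&(abs(L[...,0])<42)&(abs(L[...,1])<115)&(np.ptp(p,-1)<40)&(p.min(-1)>110)
n,l,st,_=cv2.connectedComponentsWithStats(g.astype(np.uint8))
k=1+np.argmax(st[1:,4]);Q=L[l==k]
print(len(Q),'bed min/max',np.percentile(Q,[.3,99.7],axis=0),cv2.minAreaRect(Q[:,:2].astype(np.float32)))
E
python3 st.py; python3 chk.py wrist
```

```text
10.05 [475.069 113.5   117.081] F bed [-0.079 -0.926 -1.039] M bed [-0.378  0.366 -0.032] 85.71796225850888
tcp bed [11.239  3.399 31.952]
n 1 trans/row [ 0.002 -0.     0.001] twist/row [ 0.001  0.    -0.   ] | straight total [ 0.002 -0.     0.001] rotvec [ 0.001  0.    -0.   ]
22778 bed min/max [[-20.464 -24.708  38.875]
 [ 20.337  79.446  42.652]] ((-0.24466896057128906, 25.79647445678711), (40.204288482666016, 107.64766693115234), 1.4819605350494385)
```

```bash
cat > kn.py <<'E'
from place import *
piv=np.array([68,55,0.])
def kt(q,gap,z,r=101):
    f=np.pi-q;u=np.array([np.cos(f),np.sin(f),0]);t=np.array([-np.sin(f),np.cos(f),0])
    p=piv+r*u-gap*t+[0,0,z]
    R=np.c_[-t,np.cross([0,0,-1],-t),[0,0,-1]]
    return T(B,O)@T(R,p)
if __name__=='__main__':
    c=cur();up=c@T(np.eye(3),[0,0,-120]); print('hover',kt(1.82,36,150)[:3,3])
    plan(up,kt(1.82,36,152),v=40,w=7.5)
E
python3 kn.py
```

```text
hover [403.864 173.712 313.536]
n 14 trans/row [ 0.029 -0.006 -0.   ] twist/row [ 0.    -0.     0.083] | straight total [ 0.281  0.233 -0.   ] rotvec [ 0.001 -0.     1.159]
```

Call:
arm_command:
  deltas:
    - {"translation": [0,0,-0.03],"twist": [0,0,0],"fingers": 1}
    - {"translation": [0,0,-0.05],"twist": [0,0,0],"fingers": 1}
    - {"translation": [0,0,-0.08],"twist": [0,0,0],"fingers": 1}
    - {"translation": [0,0,-0.08],"twist": [0,0,0],"fingers": 1}
    - {"translation": [0,0,0],"twist": [0,0,0],"fingers": -1}

```text
t: 10.6
eef_pos: [519.3, 62.4, 222.5]
eef_rot: [2.726, -0.375, 3.118]
wrist_force: [1.0, -0.0, 0.3]
width: 73.2
gripper_force: 0.0
```

```bash
python3 - <<'E'
from kn import *
s=get_state();print(s['t'],s['joint_pos'],s['eef_pos'])
plan(cur(),kt(1.82,36,152),v=40,w=7.5)
save('wrist','w4.png')
for n in ['knob_mid','pivot']:
    print(n,[(r['xyz'],B.T@(np.array(r['xyz'])-O),r['confidence']) for r in tip_of('wrist',n)[:2]])
E
python3 chk.py wrist
```

```text
10.6 [ 0.708  0.727 -0.973  1.704  0.098  1.251  1.217] [519.293  62.425 222.452]
n 14 trans/row [ 0.03  -0.007  0.001] twist/row [0.    0.    0.083] | straight total [0.286 0.232 0.008] rotvec [0.007 0.003 1.158]
knob_mid []
pivot [([453.1, 152.2, 193.3], array([71.397, 52.96 , 73.358]), 0.66)]
7885 bed min/max [[-20.765 -58.398  38.498]
 [ 20.74   79.13   42.763]] ((0.04246711730957031, 10.085700988769531), (40.12955856323242, 138.53164672851562), 1.5570638179779053)
```

View pics/w4.png

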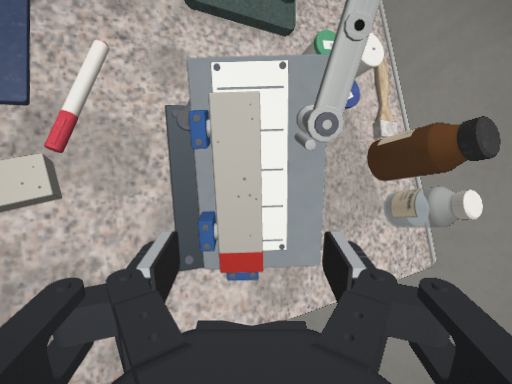

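The prism sits home: red end (240,262) on the end stop, left side on both blue blocks (200,128) and (208,230); arm is still open to the upper right.

Call:
arm_command:
  deltas:
    - {"translation": [0.03,-0.007,0],"twist": [0,0,0.083],"fingers": -1}
    - {"translation": [0.03,-0.007,0],"twist": [0,0,0.083],"fingers": -1}
    - {"translation": [0.03,-0.007,0],"twist": [0,0,0.083],"fingers": -1}
    - {"translation": [0.03,-0.007,0],"twist": [0,0,0.083],"fingers": -1}
    - {"translation": [0.03,-0.007,0],"twist": [0,0,0.083],"fingers": -1}
    - {"translation": [0.03,-0.007,0],"twist": [0,0,0.083],"fingers": -1}
    - {"translation": [0.03,-0.007,0],"twist": [0,0,0.083],"fingers": -1}
    - {"translation": [0.03,-0.007,0],"twist": [0,0,0.083],"fingers": -1}
    - {"translation": [0.03,-0.007,0],"twist": [0,0,0.083],"fingers": -1}
    - {"translation": [0.03,-0.007,0],"twist": [0,0,0.083],"fingers": -1}
    - {"translation": [0.03,-0.007,0],"twist": [0,0,0.083],"fingers": -1}
    - {"translation": [0.03,-0.007,0],"twist": [0,0,0.083],"fingers": -1}

```text
t: 12.0
eef_pos: [390.3, 138.6, 302.5]
eef_rot: [-2.724, -0.384, 1.389]
wrist_force: [-0.4, -0.5, 0.1]
width: -0.0
gripper_force: 0.0
```

Call:
arm_command:
  deltas:
    - {"translation": [0.03,-0.007,0],"twist": [0,0,0.083],"fingers": -1}
    - {"translation": [0.03,-0.007,0],"twist": [0,0,0.083],"fingers": -1}
    - {"translation": [0,0,0],"twist": [0,0,0],"fingers": -1}

```text
t: 12.3
eef_pos: [390.9, 167.5, 316.4]
eef_rot: [-2.647, -0.272, 1.151]
wrist_force: [0.4, -0.3, 0.2]
width: 0.3
gripper_force: 0.0
```

```bash
python3 - <<'E'
from kn import *
s=get_state();print(s['t'],s['joint_pos'],s['eef_pos'],s['width'])
print('bed',B.T@(np.array(s['eef_pos'])-O))
plan(cur(),kt(1.82,36,152));plan(cur(),kt(1.82,36,83))
for cam in ['top','scene','wrist']:
    get_image(cam)
    for n in ['knob_mid']:
        print(n,[(r['xyz'],B.T@(np.array(r['xyz'])-O),r['confidence']) for r in tip_of(cam,n)[:2]])
E
```

```text
12.3 [ 0.476  0.267 -0.741  1.924 -0.342  1.277 -0.476] [390.886 167.45  316.419] 0.3024996924415724
bed [120.991 157.008 150.66 ]
n 1 trans/row [ 0.02   0.022 -0.003] twist/row [-0.001  0.    -0.001] | straight total [ 0.02   0.022 -0.003] rotvec [-0.001  0.    -0.001]
n 2 trans/row [0.01  0.011 0.068] twist/row [-0.     0.    -0.001] | straight total [0.02  0.022 0.135] rotvec [-0.001  0.    -0.001]
knob_mid [([360.7, 177.1, 239.8], array([ 96.026, 156.45 ,  71.596]), 0.72)]
knob_mid [([361.8, 175.8, 238.2], array([ 94.426, 154.81 ,  71.141]), 0.62)]
knob_mid [([364.2, 172.3, 240.0], array([ 92.311, 153.201,  74.908]), 0.59), ([452.1, 154.0, 194.1], array([73.17 , 54.216, 72.963]), 0.36)]
```

Call:
arm_command:
  deltas:
    - {"translation": [0.02,0.022,0],"twist": [0,0,0],"fingers": -1}
    - {"translation": [0,0,0.04],"twist": [0,0,0],"fingers": -1}
    - {"translation": [0,0,0.045],"twist": [0,0,0],"fingers": -1}
    - {"translation": [0,0,0.03],"twist": [0,0,0],"fingers": -1}
    - {"translation": [0,0,0.018],"twist": [0,0,0],"fingers": -1}
    - {"translation": [0,0,0],"twist": [0,0,0],"fingers": -1}

```text
t: 13.2
eef_pos: [382.5, 198.8, 257.1]
eef_rot: [-2.646, -0.272, 1.147]
wrist_force: [0.1, 0.2, 0.7]
width: -0.3
gripper_force: 0.0
```

```bash
cat > st2.py <<'E'
from kn import *
import sys
q0,q1=float(sys.argv[1]),float(sys.argv[2])
s=get_state();print(s['t'],s['joint_pos'],'F bed',B.T@np.array(s['wrist_force']))
p=B.T@(np.array(s['eef_pos'])-O);print('bed',p,'q of tool',np.pi-np.arctan2(p[1]-55,p[0]-68)%(2*np.pi),'r',np.hypot(p[0]-68,p[1]-55))
plan(cur(),kt(q0,21,83));plan(kt(q0,21,83),kt(q1,21,83),w=5)
E
python3 st2.py 1.82 0.4
python3 - <<'E'
from h import *
save('wrist','w5.png')
E
```

```text
13.2 [ 0.402  0.349 -0.749  1.994 -0.323  1.111 -0.517] F bed [0.427 0.151 0.513]
bed [125.99  143.108  84.665] q of tool 2.152896317511974 r 105.4793392283299
n 1 trans/row [-0.027 -0.003  0.003] twist/row [-0.001 -0.    -0.003] | straight total [-0.027 -0.002  0.003] rotvec [-0.001 -0.    -0.003]
n 17 trans/row [-0.017 -0.004  0.   ] twist/row [ 0.    -0.    -0.053] | straight total [-0.235  0.13   0.   ] rotvec [ 0.    -0.    -0.904]
```

View pics/w5.png

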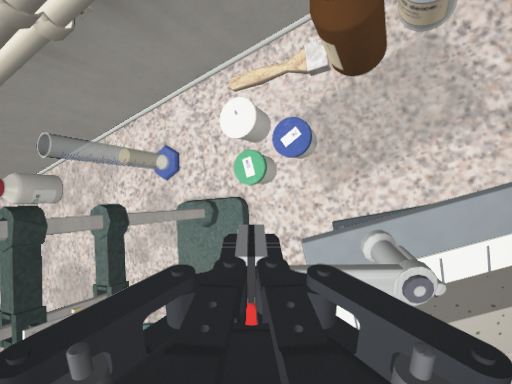

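The closed fingers stand beside the knob (red at 250,315, behind them, centred), with the arm bar leading to the pivot at (415,287).

Call:
arm_command:
  deltas:
    - {"translation": [-0.012,-0.001,0.002],"twist": [0,0,-0.003],"fingers": -1}
    - {"translation": [-0.014,-0.002,0.001],"twist": [0,0,0],"fingers": -1}
    - {"translation": [-0.017,-0.004,0],"twist": [0,0,-0.053],"fingers": -1}
    - {"translation": [-0.017,-0.004,0],"twist": [0,0,-0.053],"fingers": -1}
    - {"translation": [-0.017,-0.004,0],"twist": [0,0,-0.053],"fingers": -1}
    - {"translation": [-0.017,-0.004,0],"twist": [0,0,-0.053],"fingers": -1}
    - {"translation": [0,0,0],"twist": [0,0,0],"fingers": -1}

```text
t: 13.95
eef_pos: [359.5, 157.6, 245.9]
eef_rot: [-2.759, -0.416, 1.47]
wrist_force: [0.7, -0.9, -0.3]
width: 0.0
gripper_force: 0.0
```

```bash
python3 st2.py 1.487 0.4; python3 - <<'E'
from kn import *
for cam in ['top','wrist']:
    get_image(cam)
    for r in tip_of(cam,'knob_mid')[:2]:
        k=B.T@(np.array(r['xyz'])-O);print(cam,k,r['confidence'],np.pi-np.arctan2(k[1]-55,k[0]-68))
E
```

```text
13.95 [ 0.543  0.329 -0.807  2.064 -0.303  1.104 -0.112] F bed [-0.816 -0.785  0.34 ]
bed [ 80.349 159.481  84.368] q of tool 1.6884455562940217 r 105.20790212365125
n 1 trans/row [-0.     0.004  0.003] twist/row [ 0.001 -0.    -0.002] | straight total [-0.     0.004  0.003] rotvec [ 0.001 -0.    -0.002]
n 13 trans/row [-0.017 -0.004  0.   ] twist/row [ 0.     0.    -0.053] | straight total [-0.201  0.071  0.   ] rotvec [ 0.     0.    -0.692]
```

Call:
arm_command:
  deltas:
    - {"translation": [-0.017,0,0.002],"twist": [0,0,-0.053],"fingers": -1}
    - {"translation": [-0.017,-0.004,0],"twist": [0,0,-0.053],"fingers": -1}
    - {"translation": [-0.017,-0.004,0],"twist": [0,0,-0.053],"fingers": -1}
    - {"translation": [-0.017,-0.004,0],"twist": [0,0,-0.053],"fingers": -1}
    - {"translation": [-0.017,-0.004,0],"twist": [0,0,-0.053],"fingers": -1}
    - {"translation": [-0.017,-0.004,0],"twist": [0,0,-0.053],"fingers": -1}
    - {"translation": [-0.017,-0.004,0],"twist": [0,0,-0.053],"fingers": -1}
    - {"translation": [0,0,0],"twist": [0,0,0],"fingers": -1}

```text
t: 14.95
eef_pos: [357.0, 104.4, 219.4]
eef_rot: [-3.068, -0.555, 2.114]
wrist_force: [-0.1, 0.9, -0.4]
width: -0.2
gripper_force: 0.0
```

```bash
python3 st2.py 0.904 0.1; python3 - <<'E'
from kn import *
save('wrist','w6.png')
for cam in ['top','scene']:
    get_image(cam)
    for r in tip_of(cam,'knob_mid')[:2]:
        k=B.T@(np.array(r['xyz'])-O);print(cam,k,r['confidence'],np.pi-np.arctan2(k[1]-55,k[0]-68))
E
```

```text
14.95 [ 0.717  0.403 -0.89   2.091 -0.196  1.082  0.504] F bed [ 0.621 -0.077 -0.749]
bed [ 21.471 151.058  82.896] q of tool 1.1197218998123786 r 106.73400863975566
n 1 trans/row [-0.004  0.007 -0.   ] twist/row [ 0.001 -0.001 -0.002] | straight total [-0.004  0.007 -0.   ] rotvec [ 0.001 -0.001 -0.002]
n 10 trans/row [-0.016 -0.003 -0.   ] twist/row [-0.     0.    -0.051] | straight total [-0.158  0.032  0.   ] rotvec [-0.     0.    -0.512]
top [  5.916 140.103  70.275] 0.74 0.9405346342564442
scene [ 0.541  0.809 -0.475] 0.67 5.606429954278157
scene [  4.37  134.474  73.679] 0.46 0.8956667420353321
```

View pics/w6.png

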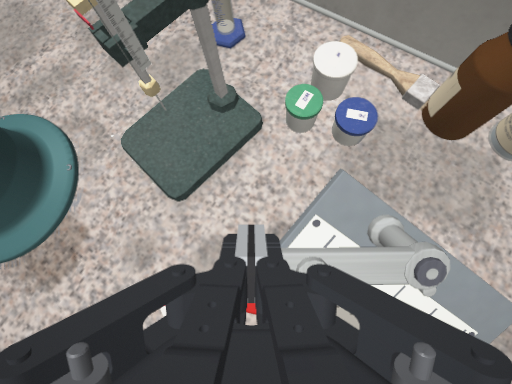

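The arm follows (red knob at 250,310 still centred behind the fingers). Continue, slowing at the end.

Call:
arm_command:
  deltas:
    - {"translation": [-0.016,0.003,0],"twist": [0,0,-0.051],"fingers": -1}
    - {"translation": [-0.018,0,0],"twist": [0,0,-0.051],"fingers": -1}
    - {"translation": [-0.017,-0.001,0],"twist": [0,0,-0.051],"fingers": -1}
    - {"translation": [-0.017,-0.002,0],"twist": [0,0,-0.051],"fingers": -1}
    - {"translation": [-0.017,-0.003,0],"twist": [0,0,-0.051],"fingers": -1}
    - {"translation": [-0.016,-0.003,0],"twist": [0,0,-0.051],"fingers": -1}
    - {"translation": [-0.016,-0.003,0],"twist": [0,0,-0.051],"fingers": -1}
    - {"translation": [-0.012,-0.002,0],"twist": [0,0,-0.04],"fingers": -1}
    - {"translation": [-0.01,-0.002,0],"twist": [0,0,-0.03],"fingers": -1}
    - {"translation": [0,0,0],"twist": [0,0,0],"fingers": -1}

```text
t: 16.2
eef_pos: [398.8, 62.8, 182.7]
eef_rot: [2.824, -0.468, 2.883]
wrist_force: [-0.5, -0.2, 0.1]
width: 0.1
gripper_force: 0.0
```

```bash
python3 st2.py 0.0 -0.05; python3 - <<'E'
from kn import *
for cam in ['top','scene']:
    get_image(cam)
    for r in tip_of(cam,'knob_mid')[:2]:
        k=B.T@(np.array(r['xyz'])-O);print(cam,k,r['confidence'],np.pi-np.arctan2(k[1]-55,k[0]-68))
E
```

```text
16.2 [ 0.813  0.604 -0.972  2.012  0.018  1.071  1.081] F bed [-0.199  0.453 -0.044]
bed [-23.264  97.855  82.792] q of tool 0.43900963459848574 r 100.82493929090167
n 2 trans/row [-0.023 -0.007 -0.   ] twist/row [ 0.     0.    -0.075] | straight total [-0.047 -0.009 -0.   ] rotvec [ 0.001  0.    -0.149]
n 1 trans/row [-0.01  -0.002 -0.   ] twist/row [-0.    -0.    -0.032] | straight total [-0.01  -0.002 -0.   ] rotvec [-0.    -0.    -0.032]
top [-32.573  80.012  71.016] 0.59 0.24374811518616113
```

Call:
arm_command:
  deltas:
    - {"translation": [-0.01,-0.002,0],"twist": [0,0,-0.035],"fingers": -1}
    - {"translation": [-0.01,-0.002,0],"twist": [0,0,-0.035],"fingers": -1}
    - {"translation": [-0.01,-0.002,0],"twist": [0,0,-0.035],"fingers": -1}
    - {"translation": [-0.006,-0.001,0],"twist": [0,0,-0.02],"fingers": -1}
    - {"translation": [0,0,0],"twist": [0,0,0],"fingers": -1}

```text
t: 16.9
eef_pos: [413.5, 56.6, 174.0]
eef_rot: [2.739, -0.399, 3.085]
wrist_force: [-0.1, 0.2, -0.4]
width: -0.2
gripper_force: 0.0
```

Call:
arm_command:
  deltas:
    - {"translation": [-0.004,-0.001,0],"twist": [0,0,-0.01],"fingers": -1}
    - {"translation": [-0.004,0,0],"twist": [0,0,0],"fingers": -1}
    - {"translation": [0,0,0],"twist": [0,0,0],"fingers": -1}

```text
t: 17.2
eef_pos: [417.1, 55.9, 172.2]
eef_rot: [2.734, -0.392, 3.101]
wrist_force: [-0.1, -0.2, 0.6]
width: -0.2
gripper_force: 0.1
```

```bash
python3 st2.py 0.0 -0.05
```

```text
17.2 [ 0.824  0.674 -0.999  1.973  0.09   1.079  1.246] F bed [0.055 0.351 0.556]
bed [-30.324  76.858  82.879] q of tool 0.21874780882508027 r 100.72471899347214
n 1 trans/row [-0.002 -0.005 -0.   ] twist/row [ 0.     0.001 -0.014] | straight total [-0.002 -0.005 -0.   ] rotvec [ 0.     0.001 -0.014]
n 1 trans/row [-0.01  -0.002 -0.   ] twist/row [-0.    -0.    -0.032] | straight total [-0.01  -0.002 -0.   ] rotvec [-0.    -0.    -0.032]
```

Now 1.5–2 mm steps until force builds.

Call:
arm_command:
  deltas:
    - {"translation": [-0.004,0,0],"twist": [0,0,-0.01],"fingers": -1}
    - {"translation": [-0.003,0,0],"twist": [0,0,0],"fingers": -1}
    - {"translation": [0,0,0],"twist": [0,0,0],"fingers": -1}

```text
t: 17.5
eef_pos: [419.5, 55.7, 171.0]
eef_rot: [2.728, -0.388, 3.118]
wrist_force: [-3.8, -2.5, 4.0]
width: 0.2
gripper_force: 2.5
```

Call:
arm_command:
  deltas:
    - {"translation": [-0.003,0,0],"twist": [0,0,0],"fingers": -1}
    - {"translation": [0,0,0],"twist": [0,0,0],"fingers": -1}

```text
t: 17.7
eef_pos: [419.7, 55.8, 170.8]
eef_rot: [2.728, -0.391, 3.119]
wrist_force: [-7.5, -3.8, 9.4]
width: 0.1
gripper_force: 5.0
```

```bash
python3 st2.py 0.0 -0.05
```

```text
17.7 [ 0.819  0.684 -0.998  1.965  0.097  1.085  1.256] F bed [-1.225 10.402  7.   ]
bed [-30.582  73.92   82.609] q of tool 0.1896117170520668 r 100.38122192551644
n 1 trans/row [ 0.004 -0.005 -0.001] twist/row [-0.    -0.003 -0.004] | straight total [ 0.004 -0.005 -0.001] rotvec [-0.    -0.003 -0.004]
n 1 trans/row [-0.01  -0.002 -0.   ] twist/row [-0.    -0.    -0.032] | straight total [-0.01  -0.002 -0.   ] rotvec [-0.    -0.    -0.032]
```

Call:
arm_command:
  deltas:
    - {"translation": [0.01,0,0],"twist": [0,0,0],"fingers": -1}
    - {"translation": [0.02,0,0],"twist": [0,0,0],"fingers": -1}
    - {"translation": [0,0,-0.05],"twist": [0,0,0],"fingers": -1}
    - {"translation": [0,0,-0.08],"twist": [0,0,0],"fingers": -1}
    - {"translation": [-0.06,0,-0.07],"twist": [0,0,0],"fingers": -1}
    - {"translation": [-0.09,0,0],"twist": [0,0,0],"fingers": -1}
    - {"translation": [-0.09,0,0],"twist": [0,0,0],"fingers": -1}
    - {"translation": [0,0,0],"twist": [0,0,0],"fingers": -1}

```text
t: 18.5
eef_pos: [555.4, 12.0, 213.0]
eef_rot: [2.725, -0.386, 3.115]
wrist_force: [-0.0, -0.1, -1.2]
width: 0.1
gripper_force: 0.0
```

```bash
python3 - <<'E'
from kn import *
s=get_state();print(s['t'],s['eef_pos'],s['wrist_force'])
save('wrist','w7.png')
for cam in ['wrist','top']:
    get_image(cam)
    for n in ['knob_mid','red_prism_mid','red_prism_mark','blue_prism_mid']:
      for r in tip_of(cam,n)[:1]:
        k=B.T@(np.array(r['xyz'])-O);print(cam,n,k,r['confidence'],np.pi-np.arctan2(k[1]-55,k[0]-68)%(2*np.pi))
E
python3 chk.py wrist
```

```text
18.5 [555.371  12.031 213.044] [-0.043 -0.114 -1.193]
wrist knob_mid [-35.191  51.408  75.256] 0.64 -0.034797818092275445
wrist red_prism_mid [ 0.476  1.478 19.891] 0.72 -0.6702373512479256
wrist red_prism_mark [  6.043 -80.662  18.459] 0.71 -1.1423824440037569
wrist blue_prism_mid [-253.759   -6.449   39.237] 0.89 -0.1887052542489691
top knob_mid [-34.404  53.708  69.294] 0.75 -0.012615597296189218
top red_prism_mid [  2.386 -84.519  15.292] 0.5 -1.1311998273870785
top red_prism_mark [  0.16  -75.73   19.232] 0.59 -1.0921144854121945
top blue_prism_mid [-253.828   -5.055   38.651] 0.7 -0.18448357403201365
4818 bed min/max [[-19.469 -58.861  38.313]
 [ 20.922  43.068  42.459]] ((0.8159523010253906, -8.142765045166016), (39.80292510986328, 103.25032043457031), 1.5803093910217285)
```

View pics/w7.png

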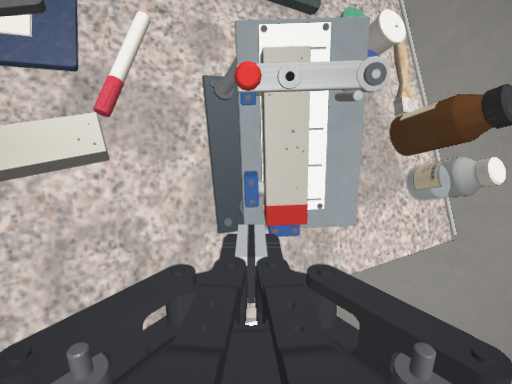

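The arm lies across the prism against its pin (350,97), knob at (248,76), and the prism is still home with its red end at (286,215). The robot is clear.

```bash
python3 -c "from cell import *;print(sign_off())"
```

```text
the job is handed in; nothing more can be done
None
```

The job is handed in: the red-ended prism rests home against all three stop buttons, and the drill-guide arm is swung over it against its stop pin. The blue prism and the bystanders were left alone, and the clock stood at about 19 s of the 58 s allowed.

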